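Lids back on their pots

TASK

Take the stack of wooden lids apart and put each lid on the blue pot of its own size: large on large, medium on medium, small on small, each with its plug in the mouth and lying flat on the rim. Leave the pots, the garlic and the matchbox standing where they are, and mind the wall cupboards that hang over the back of the worktop.

Things in the scene. Friction and masses are not known exactly. Their poses are not given: they have to be found in the camera images.
- lid_large: large round flat wooden lid, loose; at first lowest of the stack, on a fixed cork trivet (92 mm across, 12 high). Disc 68 mm across, 16 mm thick; under its centre a plug 44 mm across, 8 mm deep, chamfered below. Origin: centre of the plug's underside, z up; the disc spans 8 to 24 mm above it. In the stack each plug stands on the top of the lid below: 8 mm gap under the disc's rim
- pot_large: large loose open round blue stoneware pot, 60 mm across outside, 52 mm inside at the mouth, 58 mm high, straight walls. Origin: centre of its underside, z up. It takes the large lid: the plug goes into the mouth with 4 mm to spare all round, the disc rests on the rim (lid origin then 50 mm above the pot's) and overhangs the pot by 4 mm
- lid_medium: medium round flat wooden lid, loose; at first middle of the stack. Disc 58 mm across, 16 mm thick; under its centre a plug 34 mm across, 8 mm deep, chamfered below. Origin: centre of the plug's underside, z up; the disc spans 8 to 24 mm above it. In the stack each plug stands on the top of the lid below: 8 mm gap under the disc's rim
- pot_medium: medium loose open round blue stoneware pot, 50 mm across outside, 42 mm inside at the mouth, 62 mm high, straight walls. Origin: centre of its underside, z up. It takes the medium lid: the plug goes into the mouth with 4 mm to spare all round, the disc rests on the rim (lid origin then 54 mm above the pot's) and overhangs the pot by 4 mm
- lid_small: small round flat wooden lid, loose; at first top of the stack. Disc 48 mm across, 16 mm thick; under its centre a plug 24 mm across, 8 mm deep, chamfered below. Origin: centre of the plug's underside, z up; the disc spans 8 to 24 mm above it. In the stack each plug stands on the top of the lid below: 8 mm gap under the disc's rim
- pot_small: small loose open round blue stoneware pot, 40 mm across outside, 32 mm inside at the mouth, 66 mm high, straight walls. Origin: centre of its underside, z up. It takes the small lid: the plug goes into the mouth with 4 mm to spare all round, the disc rests on the rim (lid origin then 58 mm above the pot's) and overhangs the pot by 4 mm
- garlic: bulb of garlic, 56 mm across and 56 mm high, loose; a bystander. Origin: centre of its underside
- matchbox: matchbox lying flat, 36x53x15 mm, loose; a bystander. Origin: centre of its underside

How it is judged:
By the outcome, as a careful person would: the job done as asked, in the order asked, and still so for the second after the job is handed in, with the robot touching nothing.
It also fails if it takes over 88 s, if anything falls off the work surface, if the arm or the gripper's body presses on something with over 40 N, if the wrist force passes 120 N, or if a joint passes its speed limit or range.

ROBOT

A 6-joint arm with a two-finger parallel gripper is mounted at the origin on a cart in front of the work surface, level with it; the furniture and walls round the work are solid. World frame = base frame: x ahead of the robot, y to its left, z up, the work surface at z = 0. Lengths are in mm, angles in rad, forces in N, time in s.
With the tool pointing down it reaches from about 350 to 775 mm from the base axis. Payload 7.3 kg.
Tool frame: the origin (TCP) lies at the very end of the fingers, on their centre line; the grasp point (between the pads) lies 19 mm behind it (bot.grip_point_offset is the distance from the TCP to the grasp point, in mm); z points along the fingers, y is the line along which they close (so a half turn about z gives the same grasp; the last joint's range is limited). The gripper opens to 92 mm and grips with 3 to 60 N. Pads are 19 mm wide; open, the fingers measure 130 mm over their backs; the gripper's body (75 mm by 190 mm) begins 47 mm behind the grasp point.
Start: joints at [-1.356, 0.342, 1.524, -0, 1.275, -0.146], TCP at [185.36, -491.209, 226.741] pointing down, gripper open.
Joint ranges: [-2.53, 2.53], [-0.77, 2.02], [0.04, 2.7], [-1, 4.14], [0.28, 2.66], [-3.11, 3.11]. Speed limits (rad/s): [2.57, 2.57, 3.14, 3.14, 3.14, 3.14].

INTERFACE

Orientations are given as [roll, pitch, yaw] about the fixed x, y, z axes, in that order (R = Rz(yaw) Ry(pitch) Rx(roll)).
In Python, from plant import bot gives the robot as it stands. The module is installed in compiled form; this text tells all that it offers.
- The arm moves only by the shell command python3 -m jog 'ROWS' [OPENING]. ROWS is JSON, a list of rows, each a list of 6 numbers: the shift along the tool's x, y, z in mm, then the turn, a rotation vector about the tool's x, y, z in rad. In form: [[dx, dy, dz, rx, ry, rz], ...]. A call has 1 to 12 rows; each row shifts and turns the commanded pose from where the row before left it, along the tool's axes as they then stand; what a row does not reach is not made up. A row lasts 1/10 s, in which the tool goes at most 50 mm and 8.59 degrees, less where a joint would pass 70% of its speed; a pose out of reach is approached as far as the arm can. A call with a gripper value outside its range is refused whole. OPENING is the opening in per cent of the stroke, from 0 (shut) to 100 (fully open), set as the call begins (- or left out, the last holds). The fingers move at their own pace and stop on an object; the grip force is fixed at half the most. Time passes only in rows, so rows that do not move let the fingers close. It gives the time, the measured TCP pose, the force, the opening and the grip force at its end, in the units of the state.
- bot.get_obs(): the state, without advancing time (a new reading comes with each control period).
- bot.capture(name): name is "side" or "top"; returns the picture (384x512x3 uint8, red, green, blue); there is no depth.
- bot.camera_model(name): a dict with "fx", "fy", "cx", "cy" (pixels), "position" and "orientation" of the camera in the world. Camera axes: x right, y down, z forward; pixel columns grow to the right and rows downward; lengths in mm; the calibration is good to about 2 mm. A picture is of the moment at which its call begins. camera_model takes no time and is no camera call.
- bot.close_job(): hands the job in; it is judged then, once.
Trained networks look in the newest picture that a camera, given by its name, has taken for a name from the list of things; names that differ only in an ending like _2 or _b are one class to them, and where a whole thing is asked for, a point or a joint stands for the part that bears it (a point fixed in the world has none). Each returns a list of dicts, best first, with "p" (0 to 1); they miss things now and then, are a little off and sometimes report something else, mostly with a low value. They report only what shows in the picture. A call takes as long as a camera call.
- bot.outline_of(target, camera): "mask" (384x512 bool, what is visible of it) and "pixel" ([column, row] in pixels, amid what is visible of it).
The state is a dict: "time": time; "joint_positions": joint angles; "dq": joint speeds; "tau": joint torques, N m; "tool_pos": TCP position; "tcp_rot": TCP orientation; "contact_force": force on the tool from outside, world axes, zero at the start; "moment": the same for the moment, N m; "grip_width": finger opening in mm; "finger_force": force on a finger pad.
Only numpy, scipy, OpenCV 4.12 (cv2) and the standard library are available. Lean on these libraries where they do the work, as an engineer would, in place of code of your own. Each camera call takes 0.05 s, during which the arm holds its last target. There are 200 camera calls.

## Working session

There is one attempt and no reset: what is moved stays moved. The work goes in short steps, Python scripts to look and compute and a shell command to move; the robot and the scene stay as the last step left them, time stands still between calls to the robot, and variables do not carry over. Pictures are saved under pics/ and viewed, at most 14 in all, crops included, and the job is handed in when it is done.

```bash
mkdir -p pics
python3 - <<'E'
from plant import bot
import cv2,numpy as np
print(bot.get_obs())
ims=[]
for c in("side","top"):
    im=bot.capture(c); ims.append(im); cv2.imwrite(f"pics/{c}0.png",im[:,:,::-1])
    print(c,bot.camera_model(c))
    for n in["lid_large","lid_medium","lid_small","pot_large","pot_medium","pot_small","garlic","matchbox"]:
        for d in bot.outline_of(n,c)[:2]:
            m=d["mask"];ys,xs=np.nonzero(m)
            print(n,round(d["p"],2),np.round(d["pixel"],1),m.sum(),xs.min(),xs.max(),ys.min(),ys.max())
E
```

```text
{'time': 0.0, 'joint_positions': array([-1.35601147e+00,  3.42722976e-01,  1.52500422e+00, -3.55747773e-05,
        1.27537238e+00, -1.46032639e-01]), 'dq': array([ 1.47742819e-03, -2.40859416e-03,  4.22632823e-05,  1.65431522e-04,
        2.16368870e-04,  3.36189133e-04]), 'tau': array([-1.19173277e-03, -4.31240630e+01, -2.44215703e+01,  7.17602740e-02,
        5.60344441e-02, -1.05153895e-04]), 'tool_pos': array([ 185.2550726 , -490.80658003,  226.04928715]), 'tcp_rot': array([-3.14009682e+00, -1.85622123e-04,  3.60827742e-01]), 'contact_force': array([-0.28827893, -0.42176997, -0.95641033]), 'moment': array([ 0.0540946 , -0.01832464,  0.03663995]), 'finger_force': 0.0, 'grip_width': 91.59878559233888}
side {'fx': 400.2763408058837, 'fy': 400.2763408058837, 'cx': 255.46064968921223, 'cy': 189.1147726187281, 'position': array([-101.80960402,  839.31426846,  627.11648703]), 'orientation': array([-2.07428421,  0.01572078, -2.54469338])}
lid_large 0.61 [157.7 268.6] 252 140 168 257 274
lid_medium 0.54 [152.8 258.7] 279 139 165 249 265
lid_medium 0.25 [148.1 250.2] 283 140 160 239 255
l
[... 410 characters left out ...]
, 'fy': 421.9804563078098, 'cx': 255.884574821951, 'cy': 189.93290722566175, 'position': array([ 213.49265339,   17.81952786, 1394.84385973]), 'orientation': array([-2.91405806e+00, -5.16158558e-05, -1.62990783e+00])}
lid_large 0.62 [146.4 205.7] 50 139 153 200 210
lid_medium 0.54 [145.8 198.3] 34 142 150 195 205
lid_medium 0.39 [140.5 196.6] 184 133 147 189 203
lid_small 0.47 [138.1 195.6] 181 133 147 189 203
pot_large 0.58 [290.6 190.2] 316 282 301 179 199
pot_medium 0.59 [216.  206.5] 238 209 225 197 214
pot_small 0.5 [365.3 184.4] 159 360 374 180 194
garlic 0.55 [256.3 207.3] 193 249 264 201 215
garlic 0.32 [364.9 187.3] 138 360 373 181 194
matchbox 0.45 [181.5 197. ] 172 177 192 190 200
```

Run:
```python
import cv2
a=cv2.imread("pics/side0.png")[100:320,100:400];cv2.imwrite("pics/s1.png",cv2.resize(a,(800,587),interpolation=cv2.INTER_CUBIC))
a=cv2.imread("pics/top0.png")[100:300,100:400];cv2.imwrite("pics/t1.png",cv2.resize(a,(800,533),interpolation=cv2.INTER_CUBIC))
```

```text
(no output)
```

View pics/s1.png

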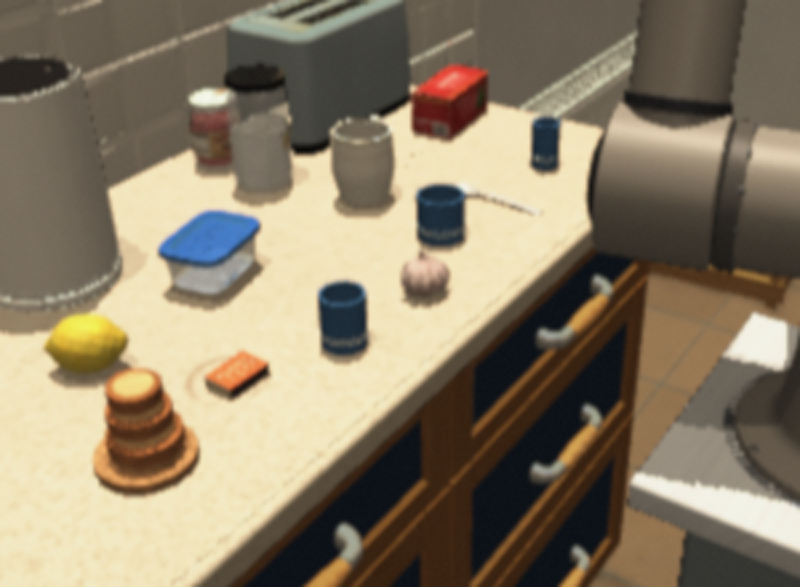

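View pics/t1.png

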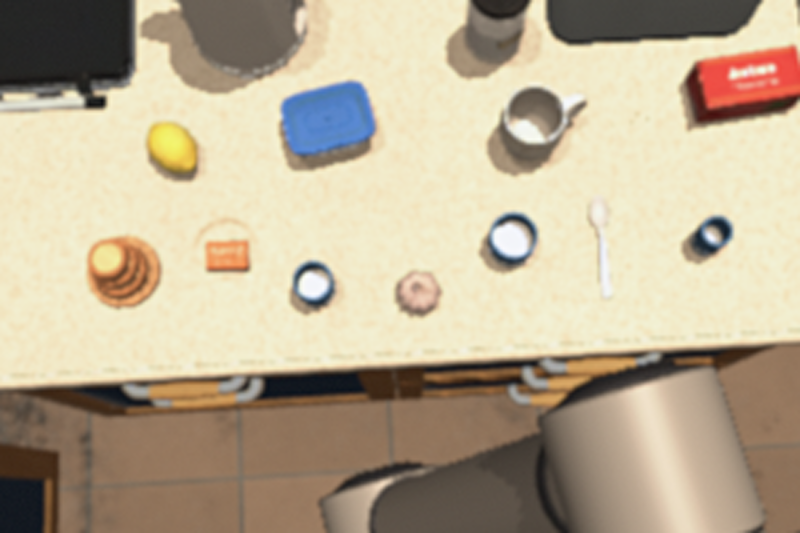

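View pics/side0.png

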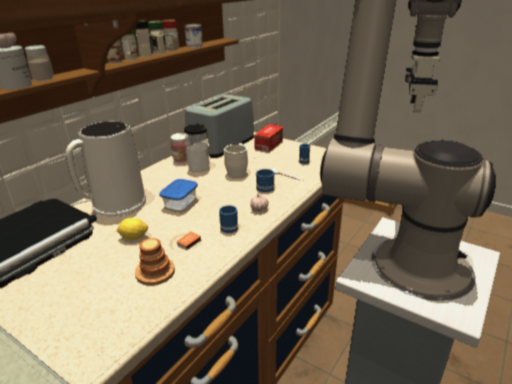

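```bash
cat > h.py <<'E'
import numpy as np,cv2
from scipy.spatial.transform import Rotation as R
from scipy.optimize import minimize
from plant import bot
CM={c:bot.camera_model(c) for c in("side","top")}
def proj(P,c):
    m=CM[c];Q=(np.asarray(P,float)-m["position"])@R.from_euler("xyz",m["orientation"]).as_matrix()
    return np.c_[m["fx"]*Q[:,0]/Q[:,2]+m["cx"],m["fy"]*Q[:,1]/Q[:,2]+m["cy"]]
t=np.linspace(0,2*np.pi,60)
def cyl(x,y,r,z0,z1,c):
    S=6;P=np.vstack([np.c_[x+r*np.cos(t),y+r*np.sin(t),0*t+z] for z in(z0,z1)])
    h=cv2.convexHull(proj(P,c).astype(np.float32))
    im=np.zeros((384*S,512*S),np.uint8);cv2.fillConvexPoly(im,np.round((h+.5)*S*16).astype(np.int32),255,shift=4)
    return cv2.resize(im,(512,384),interpolation=cv2.INTER_AREA)/255.
def hull(m):
    o=np.zeros(m.shape,np.uint8);p=np.argwhere(m)[:,::-1].astype(np.int32)
    cv2.fillConvexPoly(o,cv2.convexHull(p),1);return o.astype(float)
def fit(masks,x0,r,z0,z1,occ={}):
    # masks: {cam: float mask}; occ: {cam: region hidden}
    def cost(p): return sum(np.abs((cyl(*p,r,z0,z1,c)-m)*(1-occ.get(c,0))).sum()/m.sum() for c,m in masks.items())
    s=minimize(cost,x0,method="Nelder-Mead",options=dict(initial_simplex=np.add(x0,[[0,0],[15,0],[0,15]]),xatol=.2,fatol=1e-3,maxiter=60))
    return s.x,s.fun
def back(u,v,z,c):
    m=CM[c];d=R.from_euler("xyz",m["orientation"]).as_matrix()@[(u-m["cx"])/m["fx"],(v-m["cy"])/m["fy"],1]
    return (m["position"]+d*(z-m["position"][2])/d[2])[:2]
DIM=dict(pot_large=(30,0,58),pot_medium=(25,0,62),pot_small=(20,0,66),lid_small=(24,68,84),lid_medium=(29,44,60),lid_large=(34,20,36))
def best(n,c,k=0):
    L=bot.outline_of(n,c);return L[k]["mask"] if len(L)>k else None
E
python3 - <<'E'
from h import *
for c in CM: bot.capture(c)
fits={}
for n,(r,z0,z1) in DIM.items():
    M={c:best(n,c) for c in CM}
    occ={}
    if n.startswith("pot"): M={c:hull(m) for c,m in M.items()}
    else:
        M={c:m.astype(float) for c,m in M.items()}
        for c in CM:
            o=np.zeros((384,512))
            for k,f in fits.items():
                if k.startswith("lid"): o=np.maximum(o,cyl(*f,DIM[k][0],DIM[k][1]-8,DIM[k][2],c))
            occ[c]=o
    x,y=np.argwhere(M["top"]).mean(0)[::-1]
    x0=back(x,y,(z0+z1)/2,"top")
    if n in("lid_medium","lid_large"): x0=fits["lid_small"]
    f,e=fit(M,x0,r,z0,z1,occ); fits[n]=f
    print(n,"both",f.round(1),round(e,2),*[(c,fit({c:M[c]},x0,r,z0,z1,occ)[0].round(1)) for c in M], "R,ang",np.hypot(*f).round(),np.arctan2(f[1],f[0]).round(2))
for n,z in(("garlic",25),("matchbox",15)):
    for c in CM:
        d=bot.outline_of(n,c)
        print(n,c,[back(*q["pixel"],z,c).round() for q in d])
E
```

```text
Traceback (most recent call last):
  File "h.py", line 16, in hull
    o=np.zeros(m.shape,np.uint8);p=np.argwhere(m)[:,::-1].astype(np.int32)
               ^^^^^^^
AttributeError: 'NoneType' object has no attribute 'shape'
```

```bash
cat >> h.py <<'E'
def best(n,c):
    for _ in range(4):
        bot.capture(c);L=bot.outline_of(n,c)
        if L: return L[0]["mask"]
def run(names):
    fits={}
    for n in names:
        r,z0,z1=DIM[n];M={c:best(n,c) for c in CM};M={c:m for c,m in M.items() if m is not None};occ={}
        if n.startswith("pot"): M={c:hull(m) for c,m in M.items()}
        else:
            M={c:m.astype(float) for c,m in M.items()}
            for c in CM:
                occ[c]=np.max([np.zeros((384,512))]+[cyl(*f,DIM[k][0],DIM[k][1]-8,DIM[k][2],c) for k,f in fits.items() if k[:3]=="lid"],axis=0)
        c0="top" if "top" in M else "side"
        x0=back(*np.argwhere(M[c0]).mean(0)[::-1],(z0+z1)/2,c0)
        if n in("lid_medium","lid_large") and "lid_small" in fits: x0=fits["lid_small"]
        f,e=fit(M,x0,r,z0,z1,occ); fits[n]=f
        print(n,"both",f.round(1),round(e,2),*[(c,fit({c:M[c]},x0,r,z0,z1,occ)[0].round(1)) for c in M])
    return fits
E
python3 - <<'E'
from h import *
run(DIM)
for n,z in(("garlic",25),("matchbox",15)):
    for c in CM:
        best(n,c)
        print(n,c,[back(*q["pixel"],z,c).round() for q in bot.outline_of(n,c)])
E
```

```text
pot_large both [ 525.  -119.2] 0.17 ('side', array([ 523.8, -118.9])) ('top', array([ 526.4, -118.7]))
pot_medium both [482.7 129.5] 0.17 ('side', array([485.3, 125. ])) ('top', array([482.7, 129.9]))
pot_small both [ 513.7 -364.3] 0.26 ('side', array([ 513.1, -363.3])) ('top', array([ 514.6, -364.4]))
lid_small both [519.6 369.9] 0.25 ('side', array([518.4, 370.6])) ('top', array([520.2, 369.9]))
lid_medium both [518.6 370.5] 0.4 ('side', array([518.3, 368.7])) ('top', array([519.3, 371. ]))
lid_large both [517.7 370.3] 0.42 ('side', array([517.5, 369.3])) ('top', array([518.1, 371.4]))
garlic side [array([455.,  19.])]
garlic top [array([456.,  -2.]), array([532., 241.])]
matchbox side [array([528., 252.])]
matchbox top [array([533., 241.])]
```

```bash
python3 -m jog '[[0,0,0,0,0,0.12],[0,0,0,0,0,0.12],[0,0,0,0,0,0.121],[33,-32,0,0,0,0],[33,-32,0,0,0,0],[33,-32,0,0,0,0],[33,-32,0,0,0,0],[33,-32,0,0,0,0],[33,-32,0,0,0,0],[33,-32,0,0,0,0],[33,-32,0,0,0,0],[33,-32,0,0,0,0]]' 100
```

```text
time: 4.2
tool_pos: [483.6, -201.7, 226.9]
tcp_rot: [3.141, -0.0, -0.0]
contact_force: [0.6, -0.6, -0.9]
grip_width: 92.0
finger_force: 0.0
```

```bash
python3 -m jog '[[3,-47,0,0,0,0],[3,-47,0,0,0,0],[3,-47,0,0,0,0],[3,-47,0,0,0,0],[3,-47,0,0,0,0],[3,-47,0,0,0,0],[3,-47,0,0,0,0],[3,-47,0,0,0,0],[3,-47,0,0,0,0],[3,-47,0,0,0,0],[3,-47,0,0,0,0],[3,-47,0,0,0,0]]'
```

```text
time: 5.4
tool_pos: [518.3, 362.7, 226.7]
tcp_rot: [3.141, -0.0, -0.0]
contact_force: [0.4, 0.1, 0.1]
grip_width: 91.7
finger_force: 0.0
```

```bash
python3 -m jog '[[1,-7,40,0,0,0],[0,0,40,0,0,0],[0,0,30,0,0,0],[0,0,20,0,0,0],[0,0,15,0,0,0],[0,0,10,0,0,0],[0,0,5,0,0,0],[0,0,4,0,0,0],[0,0,0,0,0,0],[0,0,0,0,0,0]]'
python3 - <<'E'
from h import *
a=bot.capture("side")[200:290,110:230,::-1];b=bot.capture("top")[150:240,90:210,::-1]
cv2.imwrite("pics/c1.png",np.hstack([cv2.resize(q,(400,300),interpolation=cv2.INTER_CUBIC) for q in(a,b)]))
E
```

```text
time: 6.4
tool_pos: [519.9, 367.9, 63.4]
tcp_rot: [-3.141, -0.001, -0.0]
contact_force: [0.4, 0.9, 0.1]
grip_width: 91.9
finger_force: 0.0
```

View pics/c1.png

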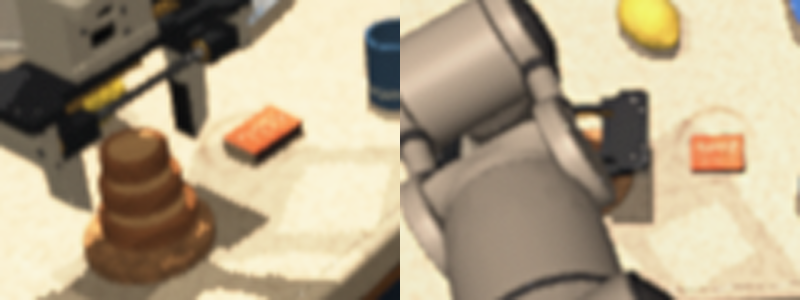

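The side crop shows the fingers straddling the small lid (at about 135,150 in the crop), with the stack intact. I'll close and lift straight up.

```bash
python3 -m jog '[[0,-1.5,1,0,0,0],[0,0,0,0,0,0],[0,0,0,0,0,0],[0,0,0,0,0,0],[0,0,0,0,0,0],[0,0,0,0,0,0],[0,0,0,0,0,0],[0,0,0,0,0,0]]' 20; python3 -m jog '[[0,0,0,0,0,0],[0,0,-5,0,0,0],[0,0,-10,0,0,0],[0,0,-20,0,0,0],[0,0,-30,0,0,0],[0,0,-30,0,0,0],[0,0,0,0,0,0],[0,0,0,0,0,0]]'
python3 - <<'E'
from h import *
for i in range(4):
    bot.capture("side");o=bot.get_obs();print(o["tool_pos"].round(1),o["grip_width"].round(1))
a=bot.capture("side")[180:300,100:260,::-1];b=bot.capture("top")[130:250,80:240,::-1]
cv2.imwrite("pics/c2.png",np.hstack([cv2.resize(q,(400,300),interpolation=cv2.INTER_CUBIC) for q in(a,b)]))
E
```

```text
time: 7.3
tool_pos: [519.5, 369.2, 61.6]
tcp_rot: [3.141, 0.0, -0.0]
contact_force: [0.8, -0.6, 0.2]
grip_width: 47.8
finger_force: 30.0
time: 8.1
tool_pos: [519.8, 369.4, 158.0]
tcp_rot: [-3.141, -0.002, -0.0]
contact_force: [0.4, -0.4, -1.1]
grip_width: 47.3
finger_force: 30.0Traceback (most recent call last):
  File "<stdin>", line 3, in <module>
AttributeError: 'float' object has no attribute 'round'
```

```bash
python3 -m jog '[[0,30,0,0,0,0],[0,50,0,0,0,0],[0,50,0,0,0,0],[0,50,0,0,0,0],[0,50,0,0,0,0],[0,50,0,0,0,0],[0,50,0,0,0,0],[0,50,0,0,0,0],[0,50,0,0,0,0],[0,50,0,0,0,0],[0,50,0,0,0,0],[0,50,0,0,0,0]]'; python3 -m jog '[[0,50,0,0,0,0],[0,50,0,0,0,0],[-3,35,10,0,0,0],[-3,15,10,0,0,0],[0,3,20,0,0,0],[0,0,20,0,0,0],[0,0,10,0,0,0],[0,0,0,0,0,0],[0,0,0,0,0,0],[0,0,0,0,0,0]]'
python3 - <<'E'
from h import *
for i in range(4):
    bot.capture("side");o=bot.get_obs();print(o["tool_pos"].round(1))
a=bot.capture("side");b=bot.capture("top")
cv2.imwrite("pics/c2.png",np.hstack([cv2.resize(q[:,:,::-1],(400,300),interpolation=cv2.INTER_CUBIC) for q in(a[110:200,240:360],b[140:230,310:430])]))
z=o["tool_pos"][2]-1.6; DIM["lid_small"]=(24,z+8,z+24)
run(["pot_small","lid_small"])
E
```

```text
time: 9.35
tool_pos: [518.4, -212.5, 155.5]
tcp_rot: [-3.14, 0.002, -0.0]
contact_force: [0.5, -0.4, -0.2]
grip_width: 47.3
finger_force: 30.0
time: 10.35
tool_pos: [514.0, -363.8, 87.9]
tcp_rot: [3.14, -0.001, 0.0]
contact_force: [0.1, 0.1, 0.3]
grip_width: 47.3
finger_force: 30.0
[ 514.  -363.9   87.9]
[ 513.9 -363.9   87.8]
[ 513.8 -363.9   87.7]
[ 513.7 -363.9   87.5]
pot_small both [514.9 369.8] 0.91 ('side', array([514.9, 369.8]))
lid_small both [ 511.2 -367.8] 1.44 ('side', array([ 511.2, -367.8]))
```

View pics/c2.png

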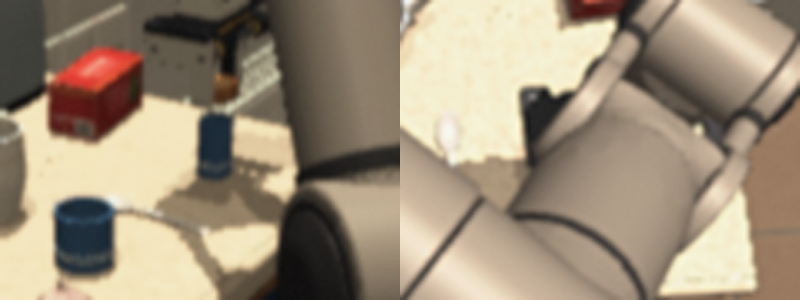

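```bash
cat >> h.py <<'E'
def overlay(cams,items,box,fn):
    # items: (x,y,r,z0,z1); box: half size px round the first item
    out=[]
    for c in cams:
        im=bot.capture(c)[:,:,::-1];u,v=proj([[items[0][0],items[0][1],items[0][4]]],c)[0].astype(int)
        k=int(400/(2*box));x0,y0=max(u-box,0),max(v-box,0);a=im[y0:y0+2*box,x0:x0+2*box]
        a=cv2.resize(a,None,fx=k,fy=k,interpolation=cv2.INTER_CUBIC)
        for x,y,r,za,zb in items:
            for z in(za,zb):
                p=proj(np.c_[x+r*np.cos(t),y+r*np.sin(t),0*t+z],c);cv2.polylines(a,[np.round(((p+.5-[x0,y0])*k)).astype(np.int32)],True,(0,255,0),1)
        out.append(cv2.resize(a,(400,400)))
    cv2.imwrite(fn,np.hstack(out))
E
python3 - <<'E'
from h import *
overlay(["side"],[(513.8,-364,20,0,66),(513.8,-364,24,94.5,110.5)],33,"pics/c3.png")
E
```

```text
(no output)
```

View pics/c3.png

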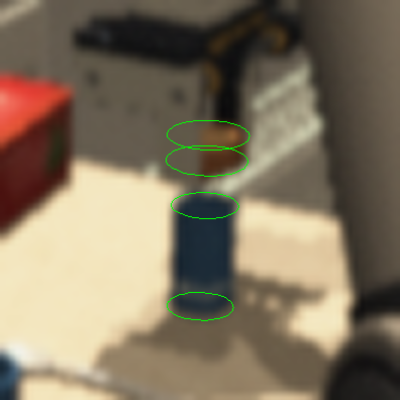

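```bash
python3 -m jog '[[0,0,8,0,0,0],[0,0,8,0,0,0],[0,0,5,0,0,0],[0,0,3,0,0,0],[0,0,2,0,0,0],[0,0,1,0,0,0],[0,0,1,0,0,0],[0,0,0,0,0,0],[0,0,0,0,0,0]]'
```

```text
time: 12.7
tool_pos: [513.7, -364.7, 59.7]
tcp_rot: [3.14, -0.001, -0.0]
contact_force: [-0.2, -2.7, 5.5]
grip_width: 47.3
finger_force: 30.0
```

```bash
python3 -m jog '[[0,0,0,0,0,0],[0,0,0,0,0,0],[0,0,0,0,0,0],[0,0,0,0,0,0],[0,0,0,0,0,0],[0,0,-20,0,0,0],[0,0,-30,0,0,0],[0,0,-30,0,0,0],[0,-30,-20,0,0,0],[0,-50,0,0,0,0],[0,-50,0,0,0,0],[0,-50,0,0,0,0]]' 100;  python3 -m jog '[[0,-50,0,0,0,0],[0,-50,0,0,0,0],[0,-50,0,0,0,0],[0,-50,0,0,0,0],[0,-50,0,0,0,0],[0,-50,0,0,0,0],[0,-50,0,0,0,0],[0,-50,0,0,0,0],[0,-30,0,0,0,0],[0,0,0,0,0,0]]'
python3 - <<'E'
from h import *
DIM["lid_small"]=(24,66,82)
run(["lid_small"])
overlay(["side","top"],[(513.8,-364,20,0,66),(513.8,-364,24,66,82)],33,"pics/c4.png")
E
```

```text
time: 13.9
tool_pos: [513.1, -182.1, 158.9]
tcp_rot: [3.142, -0.0, -0.001]
contact_force: [1.5, 0.3, 0.2]
grip_width: 91.8
finger_force: 0.0
time: 14.9
tool_pos: [512.8, 250.0, 158.5]
tcp_rot: [-3.141, -0.0, 0.005]
contact_force: [0.6, -0.1, 0.1]
grip_width: 91.7
finger_force: 0.0
lid_small both [ 512.8 -360.7] 0.42 ('side', array([ 512.8, -360. ])) ('top', array([ 513.4, -361.9]))
```

View pics/c4.png

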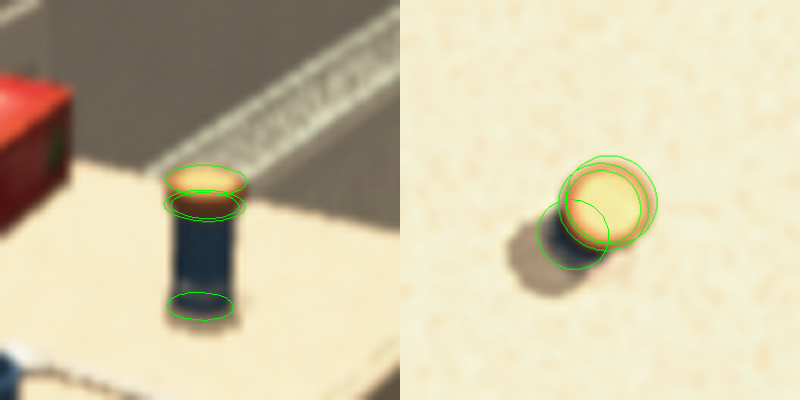

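```bash
python3 -m jog '[[3,-50,0,0,0,0],[2,-50,0,0,0,0],[0,-20,0,0,0,0],[0,0,30,0,0,0],[0,0,30,0,0,0],[0,0,25,0,0,0],[0,0,15,0,0,0],[0,0,10,0,0,0],[0,0,6,0,0,0],[0,0,3,0,0,0],[0,0,0,0,0,0],[0,0,0,0,0,0]]'
python3 - <<'E'
from h import *
overlay(["side"],[(519,370,29,44,60),(519,370,34,20,36)],33,"pics/c5.png");print(bot.get_obs()["tool_pos"])
E
```

```text
time: 16.4
tool_pos: [519.0, 366.2, 40.5]
tcp_rot: [-3.141, -0.001, -0.0]
contact_force: [0.5, 0.1, 0.2]
grip_width: 91.8
finger_force: 0.0
[518.98699163 366.29070035  40.5281544 ]
```

View pics/c5.png

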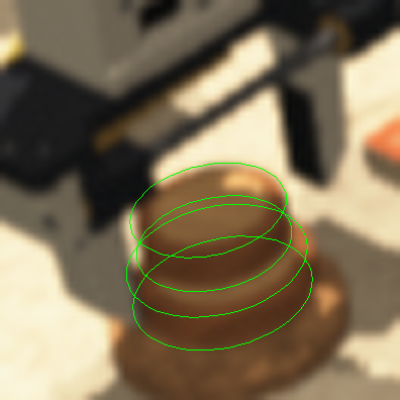

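```bash
python3 -m jog '[[0,-3.5,2.5,0,0,0],[0,0,0,0,0,0],[0,0,0,0,0,0]]'; python3 -m jog '[[0,0,0,0,0,0],[0,0,0,0,0,0],[0,0,0,0,0,0],[0,0,0,0,0,0],[0,0,0,0,0,0],[0,0,0,0,0,0],[0,0,0,0,0,0]]' 30; python3 -m jog '[[0,0,0,0,0,0],[0,0,-5,0,0,0],[0,0,-10,0,0,0],[0,0,-20,0,0,0],[0,0,-30,0,0,0],[0,0,-30,0,0,0],[0,0,-25,0,0,0],[0,0,0,0,0,0],[0,0,0,0,0,0]]'
python3 - <<'E'
from h import *
z=bot.get_obs()["tool_pos"][2]-1.6; DIM["lid_medium"]=(29,z+8,z+24);
run(["lid_medium","lid_large","pot_medium"])
E
```

```text
time: 16.75
tool_pos: [518.4, 369.8, 37.2]
tcp_rot: [3.142, -0.0, 0.0]
contact_force: [-0.8, 0.3, 0.2]
grip_width: 91.8
finger_force: 0.0
time: 17.45
tool_pos: [518.5, 369.5, 37.2]
tcp_rot: [3.141, 0.0, -0.0]
contact_force: [-0.1, 0.4, 0.7]
grip_width: 57.3
finger_force: 30.0
time: 18.35
tool_pos: [518.6, 369.7, 157.9]
tcp_rot: [-3.141, -0.001, -0.0]
contact_force: [-0.8, -0.4, -0.9]
grip_width: 57.2
finger_force: 30.0
lid_medium both [497.5 212.1] 2.82 ('side', array([ 5462.5, -5702.7])) ('top', array([494.9, 211.8]))
lid_large both [516.3 366.3] 3.25 ('side', array([516.2, 366.9])) ('top', array([520.4, 339.5]))
pot_medium both [482.9 129.4] 0.14 ('side', array([483.1, 128.6])) ('top', array([482.8, 129.4]))
```

```bash
python3 -m jog '[[-5,30,0,0,0,0],[-7,50,0,0,0,0],[-8,50,0,0,0,0],[-8,50,0,0,0,0],[-5,40,0,0,0,0],[-2.5,20.5,13,0,0,0],[0,0,30,0,0,0],[0,0,20,0,0,0],[0,0,10,0,0,0],[0,0,0,0,0,0],[0,0,0,0,0,0],[0,0,0,0,0,0]]'
python3 - <<'E'
from h import *
o=bot.get_obs()["tool_pos"];print(o);z=o[2]-1.2
overlay(["side","top"],[(483,129.2,25,0,62),(o[0],o[1],29,z+8,z+24)],33,"pics/c6.png");print(bot.get_obs()["tool_pos"])
E
```

```text
time: 20.25
tool_pos: [484.0, 131.1, 85.2]
tcp_rot: [-3.141, -0.002, 0.0]
contact_force: [-0.1, -0.3, 0.7]
grip_width: 57.5
finger_force: 30.0
[484.04764919 131.11232376  85.23512825]
[483.84381095 131.08725627  85.10111753]
```

View pics/c6.png

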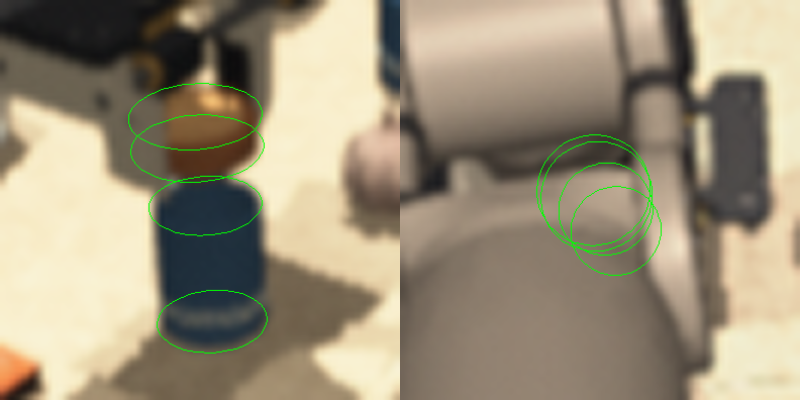

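```bash
python3 -m jog '[[-1,1,8,0,0,0],[0,0,8,0,0,0],[0,0,5,0,0,0],[0,0,4,0,0,0],[0,0,2.5,0,0,0],[0,0,1.5,0,0,0],[0,0,1,0,0,0],[0,0,0,0,0,0],[0,0,0,0,0,0]]'
```

```text
time: 21.25
tool_pos: [482.3, 129.8, 55.1]
tcp_rot: [3.141, -0.001, -0.0]
contact_force: [-3.0, -0.4, 8.7]
grip_width: 57.1
finger_force: 30.0
```

```bash
python3 -m jog '[[0,0,0,0,0,0],[0,0,0,0,0,0],[0,0,0,0,0,0],[0,0,0,0,0,0],[0,0,0,0,0,0],[0,0,-20,0,0,0],[0,0,-30,0,0,0],[0,0,-30,0,0,0],[0,0,-20,0,0,0],[5,-40,0,0,0,0],[8,-50,0,0,0,0],[0,0,0,0,0,0]]' 100;  python3 -m jog '[[8,-50,0,0,0,0],[8,-50,0,0,0,0],[7,-49,0,0,0,0],[0,0,0,0,0,0],[0,0,0,0,0,0],[0,0,0,0,0,0]]'
python3 - <<'E'
from h import *
DIM["lid_medium"]=(29,62,78)
run(["lid_medium","lid_large","pot_large"])
overlay(["side","top"],[(483,129.2,25,0,62),(482.5,130,29,62,78)],33,"pics/c7.png");print(bot.get_obs()["tool_pos"])
E
```

```text
time: 22.45
tool_pos: [495.6, 223.8, 154.4]
tcp_rot: [-3.139, -0.002, 0.004]
contact_force: [0.7, -1.0, -0.2]
grip_width: 91.9
finger_force: 0.0
time: 23.05
tool_pos: [517.8, 365.9, 153.8]
tcp_rot: [3.141, 0.001, -0.001]
contact_force: [0.8, -0.6, -0.3]
grip_width: 91.8
finger_force: 0.0
lid_medium both [482.8 132. ] 0.33 ('side', array([482.5, 131.5])) ('top', array([485.4, 132.2]))
lid_large both [516.1 369.1] 5.9 ('side', array([515.5, 369.5])) ('top', array([531.2, 342.7]))
pot_large both [ 524.5 -118.1] 0.14 ('side', array([ 524.8, -119.9])) ('top', array([ 525.3, -117.5]))
[517.96938992 366.97825556 154.14299708]
```

View pics/c7.png

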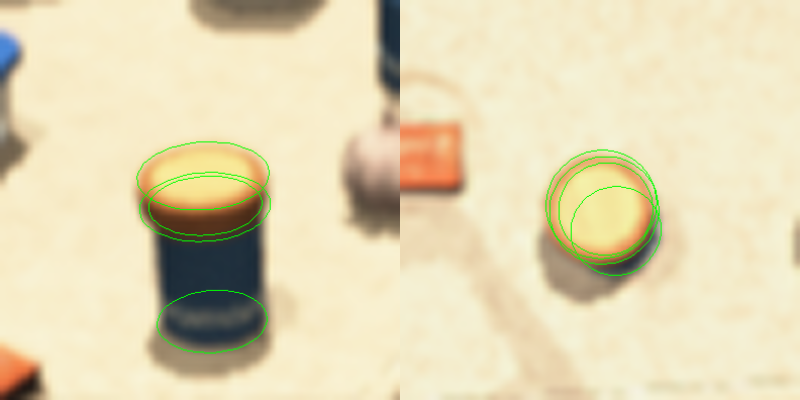

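```bash
python3 -m jog '[[0,-3,30,0,0,0],[0,0,35,0,0,0],[0,0,30,0,0,0],[0,0,20,0,0,0],[0,0,12,0,0,0],[0,0,7,0,0,0],[0,0,3,0,0,0],[0,0,0,0,0,0],[0,0,0,0,0,0],[0,0,0,0,0,0]]'
```

```text
time: 25.05
tool_pos: [518.5, 370.2, 18.1]
tcp_rot: [-3.141, -0.001, -0.0]
contact_force: [-0.5, -0.1, 0.1]
grip_width: 91.5
finger_force: 0.0
```

```bash
python3 -m jog '[[0,0,3,0,0,0],[0,0,0,0,0,0],[0,0,0,0,0,0]]'; python3 -m jog '[[0,0,0,0,0,0],[0,0,0,0,0,0],[0,0,0,0,0,0],[0,0,0,0,0,0],[0,0,0,0,0,0],[0,0,0,0,0,0]]' 40; python3 -m jog '[[0,0,0,0,0,0],[0,0,-5,0,0,0],[0,0,-10,0,0,0],[0,0,-20,0,0,0],[0,0,-30,0,0,0],[0,0,-40,0,0,0],[0,0,-35,0,0,0],[0,0,0,0,0,0],[0,0,0,0,0,0]]'
```

```text
time: 25.35
tool_pos: [517.9, 369.9, 14.1]
tcp_rot: [3.141, 0.0, -0.0]
contact_force: [-0.0, -0.3, -0.9]
grip_width: 91.9
finger_force: 0.0
time: 25.95
tool_pos: [518.0, 369.8, 14.2]
tcp_rot: [3.141, 0.0, -0.0]
contact_force: [-0.3, -1.1, 0.0]
grip_width: 67.2
finger_force: 30.0
time: 26.85
tool_pos: [518.3, 370.2, 155.7]
tcp_rot: [-3.14, -0.002, -0.0]
contact_force: [0.1, -0.7, -1.1]
grip_width: 67.1
finger_force: 30.0
```

```bash
python3 -m jog '[[0.5,30,0,0,0,0],[0.5,50,0,0,0,0],[0.5,50,0,0,0,0],[0.5,50,0,0,0,0],[0.5,50,0,0,0,0],[0.5,50,0,0,0,0],[0.5,50,0,0,0,0],[1,50,0,0,0,0],[1,50,0,0,0,0],[1,40,0,0,0,0],[0,19,0,0,0,0],[0,0,10,0,0,0]]'; python3 -m jog '[[0,0,25,0,0,0],[0,0,20,0,0,0],[0,0,10,0,0,0],[0,0,5,0,0,0],[0,0,0,0,0,0],[0,0,0,0,0,0],[0,0,0,0,0,0]]'
python3 - <<'E'
from h import *
o=bot.get_obs()["tool_pos"];z=o[2]-2.2
overlay(["side","top"],[(524.8,-118.7,30,0,58),(o[0],o[1],34,z+8,z+24)],33,"pics/c8.png");print(bot.get_obs()["tool_pos"])
E
```

```text
time: 28.05
tool_pos: [524.3, -121.7, 143.7]
tcp_rot: [3.141, -0.0, -0.004]
contact_force: [0.0, 0.8, -1.4]
grip_width: 67.2
finger_force: 30.0
time: 28.75
tool_pos: [525.0, -119.1, 85.1]
tcp_rot: [3.141, -0.002, -0.0]
contact_force: [-0.8, 0.9, -0.5]
grip_width: 67.5
finger_force: 30.0
[ 524.78841816 -119.13594992   84.92036821]
```

View pics/c8.png

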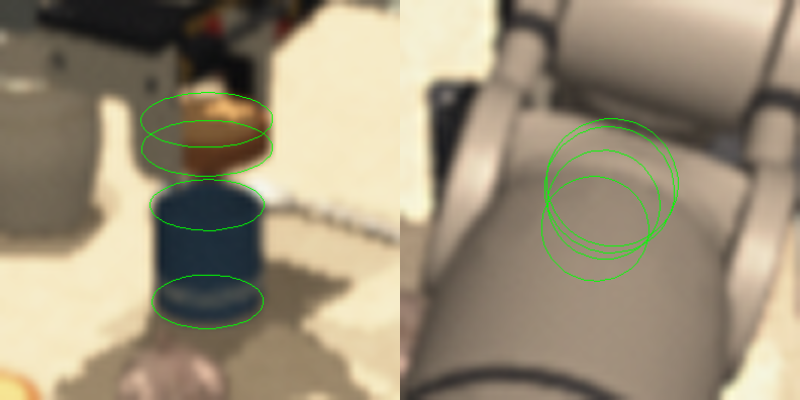

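```bash
python3 -m jog '[[0,0,8,0,0,0],[0,0,8,0,0,0],[0,0,6,0,0,0],[0,0,4,0,0,0],[0,0,3,0,0,0],[0,0,2,0,0,0],[0,0,1.5,0,0,0],[0,0,0,0,0,0],[0,0,0,0,0,0]]'
```

```text
time: 29.75
tool_pos: [524.5, -119.0, 52.1]
tcp_rot: [3.141, -0.0, -0.0]
contact_force: [-2.3, 0.2, 3.4]
grip_width: 67.2
finger_force: 30.0
```

Seated at the expected height. Now I'll release, lift, and move back over clear table for a last look.

```bash
python3 -m jog '[[0,0,0,0,0,0],[0,0,0,0,0,0],[0,0,0,0,0,0],[0,0,0,0,0,0],[0,0,0,0,0,0],[0,0,-20,0,0,0],[0,0,-30,0,0,0],[0,0,-40,0,0,0],[0,0,-30,0,0,0],[0,30,0,0,0,0],[0,45,0,0,0,0],[0,40,0,0,0,0]]' 100; python3 -m jog '[[-20,20,0,0,0,0],[-30,0,0,0,0,0],[-30,0,0,0,0,0],[0,0,0,0,0,0],[0,0,0,0,0,0],[0,0,0,0,0,0]]'
python3 - <<'E'
from h import *
a=bot.capture("side")[100:300,120:320];b=bot.capture("top")[110:290,130:400]
cv2.imwrite("pics/c9.png",np.hstack([cv2.resize(q[:,:,::-1],(400,s),interpolation=cv2.INTER_CUBIC)[:266] if 0 else cv2.copyMakeBorder(cv2.resize(q[:,:,::-1],(400,s),interpolation=cv2.INTER_CUBIC),0,400-s,0,0,0) for q,s in((a,400),(b,267))]))
DIM.update(lid_large=(34,58,74),lid_medium=(29,62,78),lid_small=(24,66,82))
for n in("lid_large","lid_medium","lid_small"): run([n])
for n,z in(("garlic",25),("matchbox",15)):
    for c in CM:
        best(n,c);print(n,c,[back(*q["pixel"],z,c).round() for q in bot.outline_of(n,c)])
E
```

```text
time: 30.95
tool_pos: [524.5, -235.3, 172.3]
tcp_rot: [3.141, -0.001, 0.001]
contact_force: [0.4, 0.5, 0.1]
grip_width: 91.6
finger_force: 0.0
time: 31.55
tool_pos: [445.3, -254.2, 172.0]
tcp_rot: [3.141, -0.001, 0.0]
contact_force: [0.8, 0.4, 0.1]
grip_width: 92.0
finger_force: 0.0
lid_large both [ 523.2 -116.6] 0.3 ('side', array([ 523.1, -116.6])) ('top', array([ 524. , -116.5]))
lid_medium both [483.3 132.2] 0.25 ('side', array([484.3, 129.4])) ('top', array([484.5, 133.2]))
lid_small both [481.1 129.8] 2.07 ('side', array([ 7226.7, -7923.7])) ('top', array([481.9, 133.7]))
garlic side [array([461.,  10.])]
garlic top [array([460.,  -5.])]
matchbox side [array([527., 251.])]
matchbox top [array([526., 246.])]
```

View pics/c9.png

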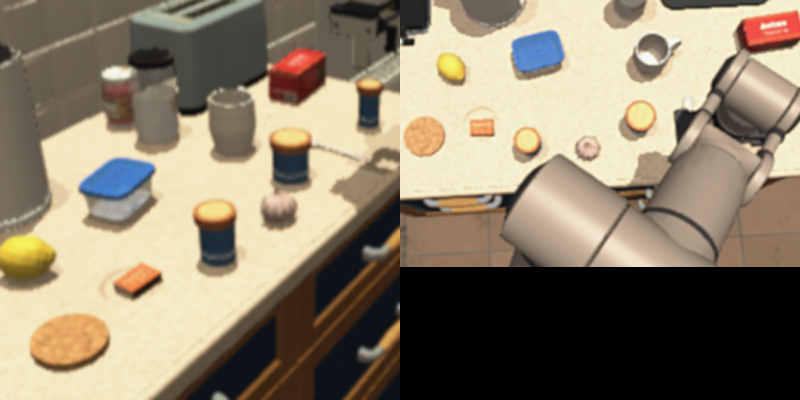

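All three lids lie flat on their own pots: large at about (290,140), medium at (215,215) and small at (369,88) in the left image. The bystanders haven't moved and the trivet is empty.

```bash
python3 -c "
from plant import bot
print(bot.close_job())"
```

```text
the job is handed in; nothing more can be done
None
```

The job is handed in at about 32 s: each lid lies flat on the pot of its own size, and the last pictures show the pots, garlic and matchbox in place to within what the cameras can measure.

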